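# Fold the washed kitchen tools and put the drying tray home

### The job

Fold the garlic press and the egg slicer fully shut and lay them flat in the drying tray, the press in the empty narrow bay and the slicer in the empty wide bay, lengthwise and either way round. Then slide the tray fully home under the shelf. Leave the spatula in its bay, and the other things where they stand.

Things in the scene. Friction and masses are not known exactly. Their poses are not given: they have to be found in the camera images.
- tray (a joint): how far the grey plastic drying tray is pulled out from under the shelf (m): 0 = fully home (a hard stop), grows as it slides out, 0.18 at most; starts 0.155 to 0.170. It slides level, on runners, with about 2 N of friction. The tray is 240 mm long (slide direction) and 194 mm wide, its inner floor 8 mm above the worktop; rim walls 4 mm thick stand 14 mm above the floor, two dividers 4 mm thick stand 12 mm above it and part it into three bays, each 232 mm long
- tray_handle (a point): centre of the tray's pull bar, a level bar 110 mm wide, 10 mm thick and 20 mm tall, its top 28 mm above the worktop, its outer face 40 mm in front of the tray's front, with an open gap 30 mm wide between bar and tray. Site axes as the tray: x points along the slide, towards the shelf (pushing the tray home), y across, z up. With the tray home the bar's centre is still 85 mm clear of the shelf's front edge
- narrow_bay (a point): centre of the floor of the empty narrow bay, 54 mm wide (y) and 232 mm long (x); x points towards the shelf, y across, z up. For the garlic press
- middle_bay (a point): centre of the floor of the middle bay, 46 mm wide, which holds the spatula; axes as narrow_bay
- wide_bay (a point): centre of the floor of the empty wide bay, 78 mm wide (y) and 232 mm long (x); axes as narrow_bay. For the egg slicer
- shelf: fixed wooden shelf board on four thin steel posts; origin on the worktop under its centre, x points from its front to its back. Board 260 mm deep (x), 300 mm wide (y), its underside 90 mm and its top 106 mm above the worktop; a wire rail 44 mm high stands along the back of the board
- press_center (a point): aluminium garlic press lying on its side, hinge axis upright, 26 mm tall as it lies, 230 g. Centre, half-way up, of the press when shut; on its fixed arm. x runs along the press from the hinge to the handle ends, z up. Shut it is 161 mm long (x -78 to +83 mm) and 32 mm wide over the two handles (y -16 to +16), 37 mm over the head (y -21 to +16). The fixed handle is 14 mm wide, y -16 to -2 mm, over x -17 to +83
- press_hinge (a point): the press's hinge axis, half-way up, 66 mm behind press_center (x = -66 mm); axes as press_center
- press_arm_end (a point): outer end of the press's moving handle, half-way up, 148.5 mm from the hinge axis, 9 mm off the line through it; the point's x runs along the moving arm. The moving handle is 14 mm wide
- press_arm (a joint): opening angle of the press (rad): 0 = shut, handles parallel; grows as the moving handle swings to +y of press_center, 0.55 at most; starts 0.22 to 0.40 (35 to 62 mm of gap between the handle ends; across the outsides of both handles, 85 mm from the hinge axis, it then measures at most 67 mm). The hinge has light friction and no spring: it stays where it is left. Squeezing both handles together shuts it
- slicer_center (a point): egg slicer: white ribbed plastic base 116 mm long (x), 58 mm wide (y), 28 mm tall, 200 g; the point is the centre of the base, half-way up. x points from the hinge end to the end with the red thumb tab, z up
- slicer_hinge (a point): hinge axis of the wire frame, along y, at the base's -x end: 54 mm behind slicer_center and 17.5 mm above it (31.5 mm above the base's underside); axes as slicer_center
- slicer_tab (a point): centre of the red thumb tab (14 x 24 x 5 mm) at the free end of the frame, 118 mm from the hinge axis; point x runs along the frame away from the hinge, z is the face that is on top when shut
- slicer_frame (a joint): opening angle of the egg slicer's steel wire frame (112 mm long with 13 mm more of tab, 51 mm wide, 5 mm thick, strung with wires, 25 g): 0 = shut, flat on top of the base (whole slicer then 34 mm tall, the tab reaching 71 mm from slicer_center); grows as the tab end lifts, 1.57 = upright, 1.9 at most; starts 1.0 to 1.6. Light friction holds it at any angle; about 0.3 N at the tab moves it. Open it is too tall to pass under the shelf
- mug: bystander, to be left alone: blue enamel mug on the shelf board, 82 mm across, 80 mm tall; origin at the centre of its underside
- lid_rest: bystander, to be left alone: green silicone lid rest on the shelf board, a disc 92 mm across, 9 mm tall; origin at the centre of its underside
- spatula_center (a point): bystander: wooden spatula lying in the middle bay, 205 mm long, 36 mm wide at the blade, 9 mm tall; it stays in its bay and rides home with the tray. The point is its middle, 5 mm up
- tumbler: bystander, to be left alone: glass tumbler, 66 mm across, 85 mm tall; origin at the centre of its underside
- egg_cup: bystander, to be left alone: blue porcelain egg cup, 48 mm across, 55 mm tall; origin at the centre of its underside
- teapot_lid: bystander, to be left alone: white porcelain teapot lid with a knob, 80 mm across, 42 mm tall; origin at the centre of its underside
- soap: bystander, to be left alone: yellow dish-soap bottle with a red cap, 58 mm across, 180 mm tall; origin at the centre of its underside
Mind the look-alikes: they are no part of the job. There is more than one size of the part that bears press_center; the job needs the smaller.

How it is judged (in metres and radians):
At the end, for the whole second after the job is handed in: Press and slicer shut (hinges under 0.08 rad), each flat on the floor of its bay (tilt under 0.08 rad, within 14 mm of the bay's centre line, inside its length) and at rest; spatula still in the middle bay; tray within 6 mm of home (value of joint each of press_arm, slicer_frame below 0.08 rad and value of joint tray below 0.006 m and x of press_center in the frame of narrow_bay between -0.045 and 0.045 m and y of press_center in the frame of narrow_bay between -0.014 and 0.014 m and z of press_center in the frame of narrow_bay between 0.009 and 0.018 m and x of slicer_center in the frame of wide_bay between -0.065 and 0.065 m and y of slicer_center in the frame of wide_bay between -0.014 and 0.014 m and z of slicer_center in the frame of wide_bay between 0.01 and 0.019 m and angle between each of press_center, slicer_center's own z axis and vertical below 0.08 rad and y of spatula_center in the frame of middle_bay between -0.02 and 0.02 m and z of spatula_center in the frame of middle_bay between 0 and 0.012 m and linear speed of each of press, slicer below 0.02 m/s); the robot touches nothing.
It fails at once if the mug or the lid rest on the shelf is pushed more than 40 mm away or knocked over (distance of any of mug, lid_rest from where it was at the start of the episode above 0.04 m or angle between any of mug, lid_rest's own z axis and vertical above 0.4 rad).
It fails at once if the tumbler is pushed more than 40 mm away or knocked over (distance of tumbler from where it was at the start of the episode above 0.04 m or angle between tumbler's own z axis and vertical above 0.4 rad).
It fails at once if the egg cup is pushed more than 40 mm away or knocked over (distance of egg_cup from where it was at the start of the episode above 0.04 m or angle between egg_cup's own z axis and vertical above 0.4 rad).
It fails at once if the teapot lid is pushed more than 40 mm away or knocked over (distance of teapot_lid from where it was at the start of the episode above 0.04 m or angle between teapot_lid's own z axis and vertical above 0.4 rad).
It fails at once if the soap bottle is pushed more than 40 mm away or knocked over (distance of soap from where it was at the start of the episode above 0.04 m or angle between soap's own z axis and vertical above 0.4 rad).
It also fails if it takes over 72 s, if anything falls off the work surface, if the arm or the gripper's body presses on something with over 40 N, if the wrist force passes 120 N, or if a joint passes its speed limit or range.

### The arm

A 7-joint arm with a two-finger parallel gripper is mounted at the origin on the work surface. World frame = base frame: x ahead of the robot, y to its left, z up, the work surface at z = 0. Lengths are in mm, angles in rad, forces in N, time in s.
With the tool pointing down it reaches from about 400 to 875 mm from the base axis. Payload 4.4 kg.
Tool frame: the origin (TCP) lies where the fingers leave the gripper's body, on its centre line; the fingertips stand 73 mm ahead of it and the grasp point (between the pads) lies 54 mm ahead of it; z points along the fingers, y is the line along which they close (so a half turn about z gives the same grasp; the last joint's range is limited). The gripper opens to 85 mm and grips with 20 to 120 N. Pads are 22 mm wide; open, the fingers measure 114 mm over their backs; the gripper's body (76 mm by 85 mm) begins 54 mm behind the grasp point. The pads swing forward as they close: fully open they stand 13 mm farther back than shut.
Start: joints at [-1.206, 0.628, 0.038, 1.517, -0.027, 0.996, -0.02], TCP at [271.42, 590.634, 303.913] pointing down, gripper open.
Joint ranges: [-3.06, 3.06], [-0.37, 2.12], [-1.25, 1.32], [0.18, 2.47], [-1.1, 4.24], [0.23, 1.98], [-2.94, 2.94]. Speed limits (rad/s): [2.57, 2.57, 3.14, 3.14, 3.14, 3.14, 3.14].

### API

Orientations are given as [roll, pitch, yaw] about the fixed x, y, z axes, in that order (R = Rz(yaw) Ry(pitch) Rx(roll)).
In Python, from cell import ctrl gives the robot as it stands.
- The arm moves only by the tool send_rows, never from a script. Its argument "rows" is a list that holds one entry, the list of rows, each a list of 6 numbers: the shift along the tool's x, y, z in cm, then the turn, a rotation vector about the tool's x, y, z in rad. In form: [[[tx, ty, tz, wx, wy, wz], ...]]. A call has 1 to 10 rows; each row is the pose to reach, as a shift and turn from the pose commanded when the call began, along the tool's axes at that moment; what a row does not reach only later rows make up. A row lasts 1/10 s, in which the tool goes at most 50 mm and 8.59 degrees, less where a joint would pass 70% of its speed; a pose out of reach is approached as far as the arm can. A call with a gripper value outside its range is refused whole. "grip" is the closure in counts, from 0 (fully open) to 255 (shut), set as the call begins (left out, the last holds). The fingers move at their own pace and stop on an object; the grip force is fixed at half the most. Time passes only in rows, so rows that repeat a pose let the fingers close. It gives the time, the measured TCP pose, the force, the opening and the grip force at its end, in the units of the state.
- ctrl.read_state(): the state, without advancing time (a new reading comes with each control period).
- ctrl.get_image(name): name is "scene" or "top"; returns a dict with "pixels" (384x512x3 uint8, red, green, blue), "fx", "fy", "cx", "cy" (pixels), "extrinsics" (4x4, takes a point from camera to world coordinates). Camera axes: x right, y up, looking along -z (the intrinsics and any distortion apply to the point x, -y, -z); pixel columns grow to the right and rows downward; lengths in mm; the calibration is good to about 2 mm. A picture is of the moment at which its call begins. There is no depth.
- ctrl.finish_job(): hands the job in; it is judged then, once.
The state is a dict: "clock": time; "qpos": joint angles; "qd": joint speeds; "tau": joint torques, N m; "eef_pos": TCP position; "tool_rot": TCP orientation; "force": force on the tool from outside, world axes, zero at the start; "torque": the same for the moment, N m; "width": finger opening in mm; "gripper_force": force on a finger pad.
Only numpy, scipy, OpenCV 4.12 (cv2) and the standard library are available. Lean on these libraries where they do the work, as an engineer would, in place of code of your own. Each camera call takes 0.05 s, during which the arm holds its last target. There are 200 camera calls.

## Working session

There is one attempt and no reset: what is moved stays moved. The work goes in short steps, Python scripts to look and compute and a tool call to move; the robot and the scene stay as the last step left them, time stands still between calls to the robot, and variables do not carry over. Pictures are saved under pics/ and viewed, at most 12 in all, crops included, and the job is handed in when it is done.

Besides the shell and the picture viewer there is one more tool, called after ">>>" as a command line: name --argument value ..., lists and objects as JSON in quotes. send_rows: Moves the arm, as the interface text tells. Its arguments: {"type":"object","properties":{"rows":{"type":"array","items":{"type":"array","items":{"type":"array","items":{"type":"number"}}}},"grip":{"type":"number"}},"required":["rows"]}

```bash
ls; mkdir -p pics; python3 - <<'E'
from cell import ctrl
import cv2,numpy as np
for n in("scene","top"):
    d=ctrl.get_image(n); cv2.imwrite(f"pics/{n}0.png",cv2.cvtColor(d["pixels"],cv2.COLOR_RGB2BGR))
    print(n,d["fx"],d["fy"],d["cx"],d["cy"],[k for k in d]); print(np.round(d["extrinsics"],4).tolist())
print(ctrl.read_state())
E
```

```text
pics
scene 351.48602871840995 351.48602871840995 254.84244689143844 197.20679992213982 ['pixels', 'fx', 'fy', 'cx', 'cy', 'extrinsics']
[[0.1509, -0.5281, 0.8357, 1322.7276], [0.9885, 0.0896, -0.1219, -54.8943], [-0.0104, 0.8444, 0.5356, 645.2523], [0.0, 0.0, 0.0, 1.0]]
top 419.4655430375287 419.4655430375287 255.55049801250954 195.3277414088254 ['pixels', 'fx', 'fy', 'cx', 'cy', 'extrinsics']
[[-0.015, 0.9861, -0.1656, 211.7008], [-0.9995, -0.0194, -0.025, 32.4424], [-0.0278, 0.1652, 0.9859, 1553.407], [0.0, 0.0, 0.0, 1.0]]
{'clock': 0.1, 'qpos': array([-1.20577497,  0.62927148,  0.03844141,  1.51828868, -0.0270289 ,
        0.99628403, -0.02000306]), 'qd': array([-0.00162092, -0.00098462,  0.0009703 , -0.00180448, -0.00083572,
        0.00200657,  0.00100079]), 'tau': array([ 2.78071253e-03, -5.64540839e+01,  1.23009782e+00, -1.93976551e+01,
        1.12196812e-02,  5.37664033e-03,  2.32788074e-05]), 'eef_pos': array([271.2301182 , 590.21952958, 303.06268348]), 'tool_rot': array([-3.13985855e+00, -7.34131624e-06,  2.71075475e+00]), 'force': array([ 0.49829575,  0.10010193, -0.43243598]), 'torque': array([-0.00671623, -0.03641953,  0.04597291]), 'gripper_force': 0.0, 'width': 85.4083412353992}
```

```bash
python3 - <<'E'
import cv2
for n in("scene","top"):
    cv2.imwrite(f"pics/{n}0b.png",cv2.resize(cv2.imread(f"pics/{n}0.png"),(768,576),interpolation=cv2.INTER_CUBIC))
E
```

```text
(no output)
```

View pics/scene0b.png

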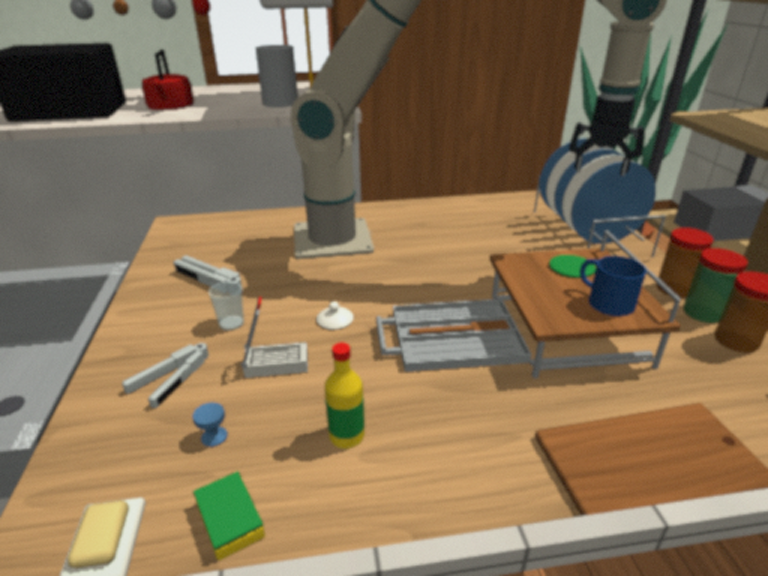

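View pics/top0b.png

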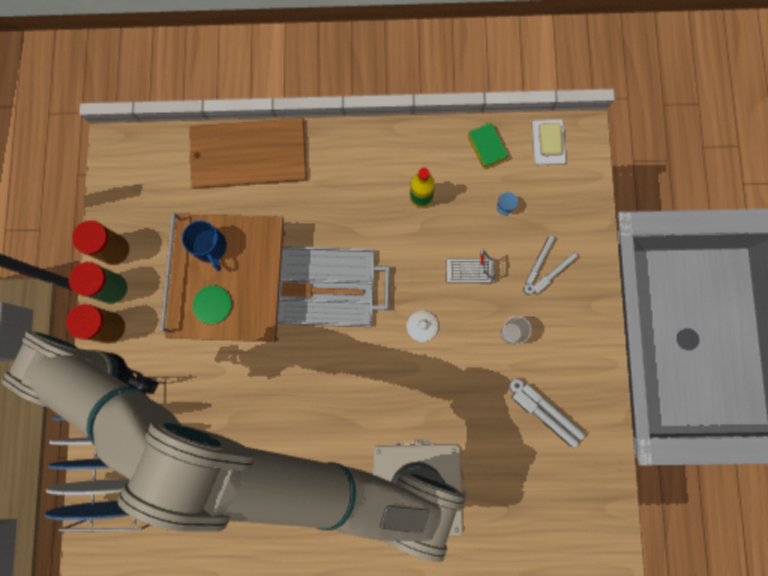

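```bash
cat > h.py <<'E'
import numpy as np,cv2
from cell import ctrl
class Cam:
    def __init__(s,n):
        d=ctrl.get_image(n); s.im=d["pixels"]; s.f=d["fx"]; s.c=np.array([d["cx"],d["cy"]]); s.E=np.array(d["extrinsics"])
    def ray(s,p):
        u,v=(np.asarray(p,float)-s.c)/s.f
        return s.E[:3,3],s.E[:3,:3]@np.array([u,-v,-1.])
    def at(s,p,z):
        o,d=s.ray(p); return (o+d*(z-o[2])/d[2])
    def px(s,P):
        q=s.E[:3,:3].T@(np.asarray(P,float)-s.E[:3,3]); return s.c+s.f*np.array([q[0],-q[1]])/-q[2]
def tri(c1,p1,c2,p2):
    o1,d1=c1.ray(p1);o2,d2=c2.ray(p2)
    a=np.linalg.lstsq(np.c_[d1,-d2],o2-o1,rcond=None)[0]
    A,B=o1+d1*a[0],o2+d2*a[1]; return (A+B)/2,np.linalg.norm(A-B)
def crop(im,x0,y0,w,h,s): 
    return cv2.resize(cv2.cvtColor(im[y0:y0+h,x0:x0+w],cv2.COLOR_RGB2BGR),None,fx=s,fy=s,interpolation=cv2.INTER_CUBIC)
E
python3 - <<'E'
from h import *
t=Cam("top");s=Cam("scene")
a=crop(t.im,290,150,100,75,4);b=crop(t.im,180,155,90,70,4)
c=crop(s.im,75,190,140,85,5.5)
canvas=np.zeros((600,800,3),np.uint8)
# layout: top-left a(400x300), top-right b(360x280), 
canvas[:300,:400]=a; canvas[:280,400:760]=b
c=crop(s.im,75,192,140,75,4); canvas[300:600,:560]=c
canvas[300:600,560:800]=crop(s.im,250,190,100,75,4)[:,:240]
cv2.imwrite("pics/c1.png",canvas)
E
```

```text
(no output)
```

View pics/c1.png

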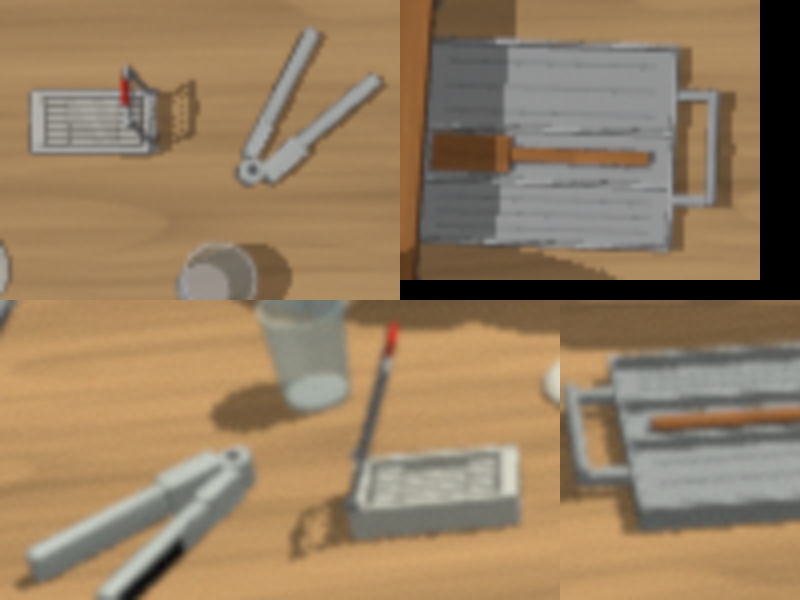

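The top crop shows the small press open, hinge at (353,193) px with its handle ends at (369,158) and (384,170). The slicer base spans about (297–329, 172–188), with its frame upright at the right (−y) end. The tray spans (187–250, 165–217); its wide bay is the upper one (larger x) and the narrow bay the lower one.

```bash
python3 - <<'E'
from h import *
t=Cam("top");s=Cam("scene")
def mask(c,x0,y0,w,h,vmin,smax=60):
    im=cv2.resize(c.im[y0:y0+h,x0:x0+w],None,fx=4,fy=4,interpolation=cv2.INTER_LINEAR)
    hsv=cv2.cvtColor(im,cv2.COLOR_RGB2HSV); m=((hsv[...,1]<smax)&(hsv[...,2]>vmin)).astype(np.uint8)
    cs,_=cv2.findContours(m,cv2.RETR_EXTERNAL,cv2.CHAIN_APPROX_NONE)
    k=max(cs,key=cv2.contourArea)
    return ((k[:,0,:]+.5)/4-.5+[x0,y0]).astype(np.float32)
np.set_printoptions(precision=1,suppress=True)
def show(n,k,z):
    P=np.array([t.at(p,z)[:2] for p in k],np.float32); r=cv2.minAreaRect(P)
    print(n,"area",cv2.contourArea(k),"rect",r); print(cv2.boxPoints(r).ravel()); return P
k=mask(t,340,150,55,52,110); P=show("press",k,26); np.save("pp.npy",P)
h=P[np.argmin(P@[1,-1.])]; print("hinge side",h)
# arms ends: farthest pts from hinge
H=t.at((290+251/4-.5,150+171/4-.5),26); print("H guess",H)
d=np.linalg.norm(P-H[:2],axis=1); a=np.arctan2(P[:,1]-H[1],P[:,0]-H[0])
for b in np.arange(-1.3,0,.08):
    q=(abs(a-b)<.04); print(round(b,2),d[q].max() if q.any() else None,end="; ")
print()
k=mask(t,292,165,34,30,150); show("slicer",k,28)
k=mask(t,190,160,62,64,90); show("tray",k,22)
k=mask(t,190,160,82,64,90); show("tray+bar",k,25)
# red tab
for c,b in((t,(315,160,15,25)),(s,(150,190,40,30))):
    x0,y0,w,h=b; im=c.im[y0:y0+h,x0:x0+w].astype(int); m=(im[...,0]>130)&(im[...,1]<80)
    v,u=np.nonzero(m); print("tab",u.mean()+x0,v.mean()+y0,m.sum()); 
    if c is t: pt=(u.mean()+x0,v.mean()+y0)
    else: print(tri(t,pt,s,(u.mean()+x0,v.mean()+y0)))
E
```

```text
press area 346.65625 rect ((521.533447265625, -327.2543640136719), (84.42241668701172, 158.09613037109375), 50.031925201416016)
[ 433.8 -308.8  555.  -410.4  609.2 -345.7  488.1 -244.1]
hinge side [ 461.3 -276.1]
H guess [ 472.8 -284.4   26. ]
-1.3 54.978677995404546; -1.22 58.02734473109803; -1.14 80.71634798456505; -1.06 129.66694021683466; -0.98 148.95978627926522; -0.9 147.80974152175037; -0.82 15.934014138565228; -0.74 14.635627830639537; -0.66 14.777320331173648; -0.58 36.121729580145164; -0.5 147.8440757906968; -0.42 148.33897110606657; -0.34 114.19623925816758; -0.26 70.74301664067137; -0.18 53.99760067484292; -0.1 40.98950846423726; -0.02 33.22605856134431; 
slicer area 66.5625 rect ((528.9398193359375, -136.45687866210938), (70.07593536376953, 25.49974250793457), 88.79080963134766)
[ 515.5 -171.2  540.9 -171.8  542.4 -101.7  516.9 -101.2]
tray area 2634.5 rect ((491.06402587890625, 203.2420654296875), (237.9070281982422, 198.00856018066406), 87.1944580078125)
[386.4  89.3 584.1  79.6 595.8 317.2 398.  326.9]
tray+bar area 2919.875 rect ((489.8634033203125, 189.57252502441406), (264.14288330078125, 197.6206512451172), 87.1944580078125)
[384.7  62.5 582.1  52.8 595.  316.6 397.6 326.3]
tab 320.42857142857144 172.71428571428572 7
tab 172.58333333333334 200.58333333333334 12
(array([ 522.5, -156. ,  145. ]), np.float64(1.6855822229467228))
```

```bash
cat >> h.py <<'E'
def go(x,y,z,yaw,tilt=0,grip_at=None):
    "row that takes the measured pose to TCP x,y,z, pointing down with yaw"
    from scipy.spatial.transform import Rotation as R
    st=ctrl.read_state(); R0=R.from_euler("xyz",st["tool_rot"]); R1=R.from_euler("xyz",[np.pi,0,yaw])
    d=R0.inv().apply(np.array([x,y,z])-st["eef_pos"])/10; w=(R0.inv()*R1).as_rotvec()
    print("row",np.round(d,2),np.round(w,3),"rows>=",max(np.linalg.norm(d)/5,np.linalg.norm(w)/.15))
E
python3 - <<'E'
from h import *
np.set_printoptions(precision=1,suppress=True)
t=Cam("top");s=Cam("scene")
im=cv2.resize(t.im[160:205,290:345],None,fx=4,fy=4); hsv=cv2.cvtColor(im,cv2.COLOR_RGB2HSV)
m=(hsv[...,1]<50)&(hsv[...,2]>100)
cs,_=cv2.findContours(m.astype(np.uint8),0,1); k=max(cs,key=cv2.contourArea)[:,0]
P=np.array([t.at((p+.5)/4-.5+[290,160],28)[:2] for p in k])
print("ext x",P[:,0].min(),P[:,0].max(),"y",P[:,1].min(),P[:,1].max()); r=cv2.minAreaRect(P.astype(np.float32)); print(r)
# top/bottom edges
for lo,hi in((-160,-130),(-125,-95)):
    q=P[(P[:,1]>lo)&(P[:,1]<hi)]; 
    print(lo,[ (q[q[:,0]>528][:,0].mean()), q[q[:,0]<528][:,0].mean()])
print("left edge", P[P[:,1]>-85])
for x,y in((297.5,172.5),(297.5,188),(329,188)): print(t.at((x,y),28))
# scene checks: near-left top corner etc (crop c1: x=75+u/4, y=192+v/4)
for u,v in((350,506),(520,487),(518,447)): print("scene",s.at((75+u/4-.5,192+(v-300)/4-.5),28))
go(525,-225,250,1.571)
E
```

```text
ext x 489.80660199044814 552.9384126851584 y -200.06388275612687 -83.21126908694296
((521.7728271484375, -141.58349609375), (116.47744750976562, 63.13669204711914), 89.49382019042969)
-160 [np.float64(550.9888595916375), np.float64(491.5755105853231)]
-125 [np.float64(551.7363000682174), np.float64(492.28952799114177)]
left edge [[547.5 -84.5]
 [546.6 -84.5]
 [545.6 -84.4]
 [544.7 -84.4]
 [543.7 -84.4]
 [542.8 -84.3]
 [541.8 -84.3]
 [540.9 -84.3]
 [540.  -84.2]
 [539.  -84.2]
 [538.1 -84.2]
 [537.1 -84.2]
 [536.2 -84.1]
 [535.2 -84.1]
 [534.3 -84.1]
 [533.3 -84. ]
 [532.4 -84. ]
 [531.4 -84. ]
 [530.5 -84. ]
 [529.5 -83.9]
 [528.6 -83.9]
 [527.7 -83.9]
 [526.7 -83.8]
 [525.8 -83.8]
 [524.8 -83.8]
 [523.9 -83.7]
 [522.9 -83.7]
 [522.  -83.7]
 [521.  -83.7]
 [520.1 -84.5]
 [519.1 -84.5]
 [518.2 -84.5]
 [517.3 -84.5]
 [516.3 -84.4]
 [515.4 -84.4]
 [514.4 -84.4]
 [513.5 -84.3]
 [512.6 -83.4]
 [511.6 -83.4]
 [510.7 -83.3]
 [509.7 -83.3]
 [508.8 -83.3]
 [507.9 -83.2]
 [506.9 -83.2]
 [506.  -84.1]
 [505.  -84.1]
 [504.1 -84. ]
 [503.1 -84. ]
 [502.2 -84. ]
 [501.3 -84. ]
 [500.3 -83.9]
 [499.4 -83.9]
 [498.4 -83.9]
 [497.5 -83.8]
 [496.6 -83.8]
 [495.6 -83.8]
 [494.7 -84.7]]
[550.8 -86.   28. ]
[492.3 -84.1  28. ]
[ 490.  -199.8   28. ]
scene [ 548.1 -199.7   28. ]
scene [546.5 -84.3  28. ]
scene [500.4 -84.3  28. ]
row [-57.1 -63.5   5.4] [-0.   0.   1.1] rows>= 17.115900338060644
```

```bash
python3 - <<'E'
from h import *
go(522,-200,303,1.571); go(522,-200,230,1.571)
E
```

```text
row [-55.78 -61.37   0.09] [-0.    0.    1.14] rows>= 16.587060229653005
row [-55.79 -61.37   7.39] [-0.    0.    1.14] rows>= 16.652562863254392
```

>>> send_rows --rows '[[[-55.8,-61.4,0,0,0,1.14],[-55.8,-61.4,0,0,0,1.14],[-55.8,-61.4,0,0,0,1.14],[-55.8,-61.4,0,0,0,1.14],[-55.8,-61.4,0,0,0,1.14],[-55.8,-61.4,0,0,0,1.14],[-55.8,-61.4,0,0,0,1.14],[-55.8,-61.4,0,0,0,1.14],[-55.8,-61.4,0,0,0,1.14],[-55.8,-61.4,0,0,0,1.14]]]' --grip 255

```text
clock: 1.4
eef_pos: [422.8, 112.3, 304.3]
tool_rot: [3.141, -0.001, 1.571]
force: [0.5, -0.2, -0.1]
width: 0.2
gripper_force: 0.0
```

```bash
python3 - <<'E'
from h import *
s=ctrl.read_state(); print(s["clock"],s["eef_pos"],s["tool_rot"],s["width"]); go(522,-200,230,1.571)
E
```

```text
1.4 [422.81922664 112.3304356  304.26135973] [ 3.14059699e+00 -5.27096780e-04  1.57144035e+00] 0.2320397293731303
row [-31.24   9.89   7.42] [ 0.001 -0.001  0.   ] rows>= 6.720174889233102
```

>>> send_rows --rows '[[[-31.2,9.9,4,0,0,0],[-31.2,9.9,4,0,0,0],[-31.2,9.9,4,0,0,0],[-31.2,9.9,4,0,0,0],[-31.2,9.9,4,0,0,0],[-31.2,9.9,4,0,0,0],[-31.2,9.9,9,0,0,0],[-31.2,9.9,9,0,0,0],[-31.2,9.9,9,0,0,0],[-31.2,9.9,9,0,0,0]]]'

```text
clock: 2.4
eef_pos: [521.7, -196.7, 214.5]
tool_rot: [3.141, -0.001, 1.572]
force: [-0.1, -0.2, 0.8]
width: 0.0
gripper_force: 0.0
```

>>> send_rows --rows '[[[3.1,0,0,0,0,0],[4.5,0,0.6,0,0,0],[5.5,0,1.1,0,0,0],[6.7,0,2.0,0,0,0],[7.7,0,3.0,0,0,0],[8.7,0,4.1,0,0,0],[9.4,0,5.3,0,0,0],[10.1,0,6.7,0,0,0],[10.5,0,8.0,0,0,0],[10.8,0,9.5,0,0,0]]]'

```text
clock: 3.4
eef_pos: [521.3, -89.8, 117.6]
tool_rot: [-3.141, 0.0, 1.571]
force: [0.4, -0.6, -0.8]
width: -0.1
gripper_force: 0.1
```

>>> send_rows --rows '[[[0.1,0,0.8,0,0,0],[0.1,0,1.2,0,0,0],[0.1,0,1.3,0,0,0],[0.1,0,1.3,0,0,0]]]'

```text
clock: 3.8
eef_pos: [520.8, -88.9, 106.3]
tool_rot: [-3.14, -0.001, 1.57]
force: [-2.4, 2.1, 6.1]
width: 0.0
gripper_force: 2.8
```

```bash
python3 - <<'E'
from h import *
s=Cam("scene"); cv2.imwrite("pics/s2.png",crop(s.im,70,120,200,150,4))
E
```

```text
(no output)
```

View pics/s2.png

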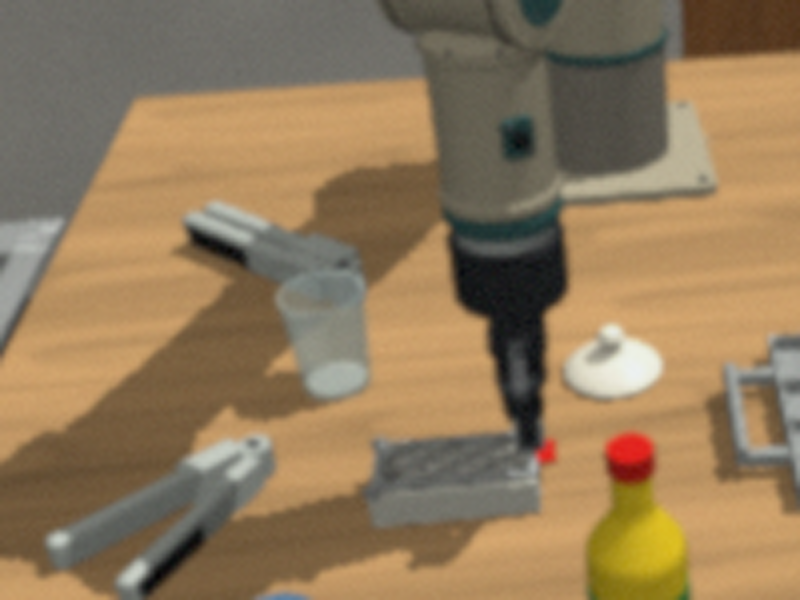

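The frame lies flat on the base: the red tab is at about (206,233) px, level with the base top. Next I grip the base.

>>> send_rows --rows '[[[0,0,-3.5,0,0,0],[-2,0,-4,0,0,0],[-5.3,0,-4,0,0,0],[-5.3,0,-4,0,0,0],[-5.3,0,-4,0,0,0],[-5.3,0,-4,0,0,0],[-5.3,0,-4,0,0,0],[-5.3,0,0,0,0,0],[-5.3,0,2.0,0,0,0],[-5.3,0,2.0,0,0,0]]]' --grip 0

```text
clock: 4.85
eef_pos: [519.8, -140.6, 83.5]
tool_rot: [-3.136, -0.002, 1.572]
force: [0.1, 0.3, 0.4]
width: 85.4
gripper_force: 0.0
```

>>> send_rows --rows '[[[0,0,0,0,0,0],[0,0,0,0,0,0],[0,0,0,0,0,0],[0,0,0,0,0,0],[0,0,0,0,0,0],[0,0,0,0,0,0],[0,0,0,0,0,0]]]' --grip 255

```text
clock: 5.55
eef_pos: [522.6, -142.1, 87.5]
tool_rot: [3.138, 0.001, 1.571]
force: [-1.0, 1.3, 7.3]
width: 56.1
gripper_force: 64.7
```

```bash
python3 - <<'E'
from h import *
s=Cam("scene"); cv2.imwrite("pics/s3.png",crop(s.im,110,150,110,80,5))
st=ctrl.read_state(); print(st["eef_pos"],st["width"],st["gripper_force"],st["force"])
E
```

```text
[ 522.58285494 -142.15090706   87.54006296] 56.10011280236702 64.66372489929199 [-1.10032242  0.46995863  7.34813335]
```

View pics/s3.png

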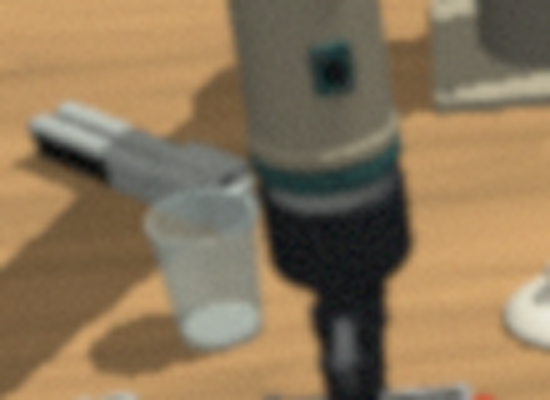

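>>> send_rows --rows '[[[0,0,-5,0,0,0],[0,0,-7,0,0,0],[34.2,2.2,-7,0,0,0.049],[34.2,2.2,-7,0,0,0.049],[34.2,2.2,-7,0,0,0.049],[34.2,2.2,-7,0,0,0.049],[34.2,2.2,-7,0,0,0.049],[34.2,2.2,-7,0,0,0.049],[34.2,2.2,-7,0,0,0.049],[34.2,2.2,-7,0,0,0.049]]]'

```text
clock: 6.6
eef_pos: [542.2, 209.8, 155.7]
tool_rot: [-3.141, -0.006, 1.534]
force: [-0.7, -0.4, -2.9]
width: 56.3
gripper_force: 66.4
```

>>> send_rows --rows '[[[0,0,0,0,0,0],[0,0,0,0,0,0],[0,0,0,0,0,0]]]'

```text
clock: 6.9
eef_pos: [543.6, 198.0, 156.1]
tool_rot: [3.142, 0.001, 1.519]
force: [0.7, 0.1, -3.8]
width: 56.0
gripper_force: 66.4
```

```bash
python3 - <<'E'
from h import *
np.set_printoptions(precision=1,suppress=True)
st=ctrl.read_state(); print(st["clock"],st["eef_pos"],st["tool_rot"],st["width"])
s=Cam("scene"); cv2.imwrite("pics/s4.png",crop(s.im,230,120,150,140,4))
# bar position from scene: print projected expected points for overlay
c=crop(s.im,230,120,150,140,4)
a=np.array([.0488,.9988]);b=np.array([-.9988,.0488]);o=np.array([491.2,217.4])
def dr(p,z,col):
    q=s.px([*p,z]); cv2.circle(c,tuple(int(v) for v in ((q-[230,120]+.5)*4)),2,col,-1)
for v in(-97,97):
    dr(o-a*120+b*v,22,(0,0,255))
for v in(-15,-11,35,39): dr(o-a*116+b*v,20,(0,255,0))
for v in(-55,55): dr(o-a*160+b*v,28,(255,0,255))
cv2.imwrite("pics/s4.png",c)
E
```

```text
6.9 [543.6 198.  156.1] [3.1 0.  1.5] 55.995906982740806
```

View pics/s4.png

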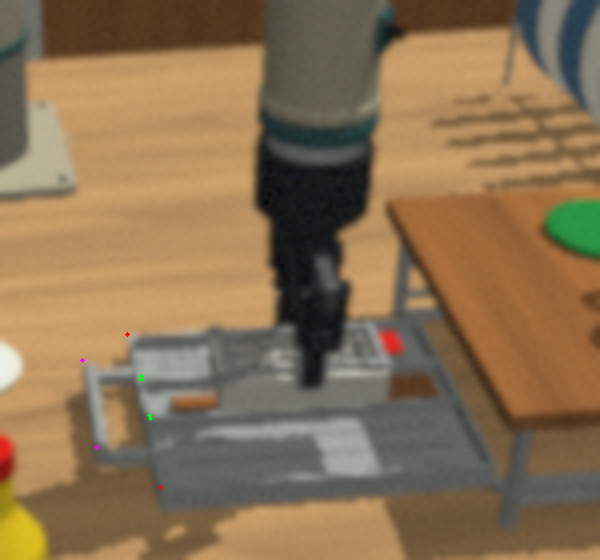

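The slicer is held shut over the tray, but my predicted tray points (red and magenta) sit 1–2.5 px off the real edges. I'll refine the tray position from both views.

```bash
python3 - <<'E'
from h import *
np.set_printoptions(precision=1,suppress=True)
t=Cam("top");s=Cam("scene")
p0=cv2.cvtColor(cv2.imread("pics/top0.png"),cv2.COLOR_BGR2RGB); s0=cv2.cvtColor(cv2.imread("pics/scene0.png"),cv2.COLOR_BGR2RGB)
def satmask(im,x0,y0,w,h):
    a=cv2.resize(im[y0:y0+h,x0:x0+w],None,fx=4,fy=4); h_=cv2.cvtColor(a,cv2.COLOR_RGB2HSV); return ((h_[...,1]<70)).astype(np.uint8)
A=satmask(p0,240,165,30,52); B=satmask(s0,250,195,50,50)
cv2.imwrite("pics/m.png",np.hstack([cv2.resize(crop(p0,240,165,30,52,4),(240,416)),cv2.resize(A*255,(240,416))[...,None].repeat(3,2)]))
# scene bar: per-row leftmost mask pixel (outer edge)
hA=cv2.cvtColor(cv2.resize(p0[165:217,240:270],None,fx=4,fy=4),cv2.COLOR_RGB2HSV)
for r in range(0,52,4): # top rows: rightmost lowsat col
    c=np.nonzero(A[r*4+2])[0]; print("top row",165+r,"right",(c.max()+.5)/4-.5+240 if len(c) else None,end=" | ")
print()
for r in range(0,50,3):
    c=np.nonzero(B[r*4+2])[0]; print("sc row",195+r,"left",(c.min()+.5)/4-.5+250 if len(c) else None,end=" | ")
# column profiles of tray width in top, away from shelf (cols 215-240)
print()
for c in(220,230,240,246):
    a=cv2.cvtColor(p0[:,c-1:c+2],cv2.COLOR_RGB2HSV)[:,1,:]; r=[i for i in range(150,230) if a[i,1]<70]; print(c,r[0],r[-1],a[r[0]-2:r[0]+4].tolist(),a[r[-1]-3:r[-1]+3].tolist())
E
```

```text
top row 165 right None | top row 169 right 249.375 | top row 173 right 249.375 | top row 177 right 258.625 | top row 181 right 259.375 | top row 185 right 259.375 | top row 189 right 259.125 | top row 193 right 258.875 | top row 197 right 258.875 | top row 201 right 258.625 | top row 205 right 258.375 | top row 209 right 247.875 | top row 213 right 247.625 | 
sc row 195 left None | sc row 198 left None | sc row 201 left 288.625 | sc row 204 left 261.875 | sc row 207 left 262.125 | sc row 210 left 261.625 | sc row 213 left 250.625 | sc row 216 left 251.125 | sc row 219 left 250.875 | sc row 222 left 251.375 | sc row 225 left 251.875 | sc row 228 left 252.375 | sc row 231 left 252.875 | sc row 234 left 253.625 | sc row 237 left 267.375 | sc row 240 left 267.875 | sc row 243 left 268.625 | 
220 165 216 [[17, 114, 166], [16, 103, 161], [15, 67, 140], [15, 10, 105], [90, 2, 131], [120, 2, 146]] [[90, 2, 149], [60, 2, 146], [30, 2, 134], [12, 18, 140], [16, 96, 151], [16, 111, 167]]
230 166 216 [[16, 107, 164], [15, 76, 148], [12, 9, 135], [90, 2, 124], [90, 2, 145], [90, 2, 147]] [[105, 3, 146], [120, 2, 150], [90, 2, 150], [30, 2, 144], [14, 71, 122], [16, 112, 162]]
240 166 217 [[16, 109, 169], [15, 80, 169], [12, 9, 148], [0, 0, 116], [120, 2, 143], [90, 2, 147]] [[90, 2, 147], [90, 2, 142], [15, 5, 112], [15, 62, 116], [17, 111, 161], [16, 112, 162]]
246 166 217 [[16, 111, 168], [16, 90, 168], [15, 35, 144], [15, 5, 105], [90, 2, 143], [90, 2, 146]] [[60, 2, 121], [90, 2, 119], [0, 2, 118], [13, 23, 135], [16, 96, 148], [17, 115, 160]]
```

```bash
python3 - <<'E'
from h import *
np.set_printoptions(precision=1,suppress=True)
t=Cam("top");s=Cam("scene")
for p in((259.5,175.8),(259,191),(258.4,206.2)): print("top28",t.at(p,28))
for p in((251.6,224),(250.8,212.0),(253.6,235)): print("sc28",s.at(p,28),"sc8",s.at(p,8))
for c,a,b in((230,165.3,216.9),(240,165.4,216.4),):
  print("tray",t.at((c,a),22),t.at((c,b),22))
p0=cv2.cvtColor(cv2.imread("pics/top0.png"),cv2.COLOR_BGR2RGB)
# divider & wall profile in top, grey along column means 215..235 following slope
for c in (222,232,242):
    print(c,p0[162:222,c-1:c+2].mean((1,2)).astype(int).tolist())
def red(c,b):
    x0,y0,w,h=b; im=c.im[y0:y0+h,x0:x0+w].astype(int); m=(im[...,0]>120)&(im[...,1]<70)&(im[...,2]<80); v,u=np.nonzero(m); return (u.mean()+x0,v.mean()+y0),m.sum()
a=red(s,(310,190,40,30)); b=red(t,(185,155,50,50)); print(a,b); 
if a[1] and b[1]: print(tri(t,b[0],s,a[0]))
cv2.imwrite("pics/t5.png",np.hstack([crop(t.im,180,150,90,75,4),crop(p0,180,150,90,75,4)]))
E
```

```text
top28 [541.3  55.3  28. ]
top28 [483.9  58.1  28. ]
top28 [427.3  61.2  28. ]
sc28 [502.8  54.2  28. ] sc8 [476.2  57.7   8. ]
sc28 [441.5  60.5  28. ] sc8 [412.9  64.3   8. ]
sc28 [554.6  52.3  28. ] sc8 [529.7  55.8   8. ]
tray [585.2 165.5  22. ] [390.4 166.4  22. ]
tray [584.  127.9  22. ] [391.6 129.6  22. ]
222 [128, 130, 129, 119, 106, 130, 145, 145, 141, 139, 146, 147, 147, 147, 144, 136, 146, 147, 147, 147, 144, 136, 146, 147, 150, 151, 123, 144, 147, 138, 98, 95, 99, 104, 120, 144, 148, 144, 128, 116, 145, 147, 142, 140, 147, 146, 141, 144, 148, 145, 139, 148, 145, 134, 135, 119, 131, 123, 98, 87]
232 [131, 131, 129, 129, 139, 119, 144, 146, 143, 134, 145, 146, 147, 147, 143, 134, 141, 146, 147, 147, 145, 139, 143, 146, 142, 122, 108, 144, 147, 141, 115, 103, 103, 104, 104, 136, 146, 142, 124, 136, 143, 147, 145, 136, 147, 148, 142, 138, 147, 147, 141, 142, 148, 149, 141, 99, 127, 127, 129, 134]
242 [133, 131, 134, 140, 140, 103, 142, 146, 144, 137, 141, 146, 147, 146, 145, 140, 140, 146, 147, 147, 146, 141, 137, 146, 144, 133, 136, 134, 146, 146, 135, 102, 96, 104, 121, 137, 147, 148, 151, 153, 127, 145, 147, 144, 145, 148, 146, 142, 148, 148, 147, 144, 147, 141, 111, 112, 124, 126, 131, 137]
((np.float64(328.0), np.float64(205.26315789473685)), np.int64(19)) ((np.float64(nan), np.float64(nan)), np.int64(0))<stdin>:13: RuntimeWarning: Mean of empty slice.
  ret = ret.dtype.type(ret / rcount)
```

View pics/t5.png

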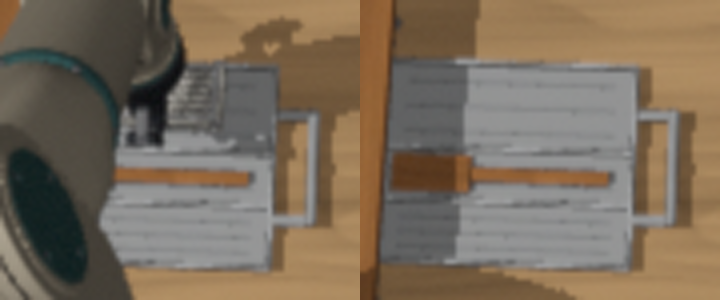

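The top view puts the slicer inside the wide bay's lines, and the refined tray position agrees to about 2 mm. Lowering now.

>>> send_rows --rows '[[[0.2,0.15,1.5,0,0,0],[0.2,0.15,3.0,0,0,0],[0.2,0.15,4.0,0,0,0],[0.2,0.15,4.8,0,0,0],[0.2,0.15,5.4,0,0,0],[0.2,0.15,5.8,0,0,0],[0.2,0.15,5.9,0,0,0],[0.2,0.15,5.9,0,0,0],[0.2,0.15,5.9,0,0,0]]]'

```text
clock: 8.05
eef_pos: [545.3, 202.0, 97.3]
tool_rot: [3.141, -0.0, 1.522]
force: [0.1, 0.9, -3.1]
width: 56.0
gripper_force: 66.4
```

>>> send_rows --rows '[[[0,0,0.1,0,0,0],[0,0,0.15,0,0,0],[0,0,0.15,0,0,0],[0,0,0.15,0,0,0]]]'

```text
clock: 8.45
eef_pos: [545.2, 202.0, 95.7]
tool_rot: [3.141, -0.0, 1.522]
force: [-0.5, -0.1, 0.9]
width: 56.1
gripper_force: 66.7
```

>>> send_rows --rows '[[[0,0,0,0,0,0],[0,0,0,0,0,0],[0,0,0,0,0,0],[0,0,0,0,0,0],[0,0,-1,0,0,0],[0,0,-3,0,0,0],[0,0,-6,0,0,0],[0,0,-10,0,0,0],[0,0,-14,0,0,0],[0,0,-16,0,0,0]]]' --grip 0

```text
clock: 9.45
eef_pos: [546.3, 201.9, 259.6]
tool_rot: [3.137, -0.002, 1.521]
force: [0.9, 0.5, 0.9]
width: 85.7
gripper_force: 0.0
```

```bash
python3 - <<'E'
from h import *
P=np.load("pp.npy"); H=np.array([472.8,-284.4]); b=-.70
# press: grasp point 85 mm from hinge along the bisector
mid=H+85*np.array([np.cos(b),np.sin(b)]); print(mid)
d=P-H; r=d@[np.cos(b),np.sin(b)]; l=d@[-np.sin(b),np.cos(b)]
for x in(60,75,85,95): q=abs(r-x)<3; print(x,l[q].min(),l[q].max())
go(mid[0],mid[1],260,2.44)
E
```

```text
[ 537.81158592 -339.15850342]
60 -29.004384551543797 27.39666544134481
75 -32.64013938370585 30.507376460238394
85 -34.40564910926528 31.912959814720896
95 -35.46111303390234 34.038441643383784
row [-54.08   1.83  -0.14] [ 0.005  0.    -0.919] rows>= 10.822050859129357
```

>>> send_rows --rows '[[[-53.8,1.2,0,0,0,-0.919],[-53.8,1.2,0,0,0,-0.919],[-53.8,1.2,0,0,0,-0.919],[-53.8,1.2,0,0,0,-0.919],[-53.8,1.2,0,0,0,-0.919],[-53.8,1.2,0,0,0,-0.919],[-53.8,1.2,0,0,0,-0.919],[-53.8,1.2,0,0,0,-0.919],[-53.8,1.2,0,0,0,-0.919],[-53.8,1.2,0,0,0,-0.919]]]'

```text
clock: 10.45
eef_pos: [531.1, -300.2, 256.2]
tool_rot: [-3.141, 0.001, 2.44]
force: [1.2, -0.7, -0.5]
width: 84.9
gripper_force: 0.0
```

```bash
python3 - <<'E'
from h import *
go(531.7,-335.5,150,2.44); s=ctrl.read_state(); print(s["qpos"])
E
```

```text
row [-2.32 -2.66 10.63] [-0.     0.001  0.   ] rows>= 2.239377529529045
[ 0.35709058  0.62999917  0.1793987   1.68808017 -0.14189943  0.83559564
  1.46749745]
```

>>> send_rows --rows '[[[-2.3,-2.7,5,0,0,0],[-2.3,-2.7,10,0,0,0],[-2.3,-2.7,12,0,0,0],[-2.3,-2.7,12,0,0,0],[-2.3,-2.7,12,0,0,0]]]'

```text
clock: 10.95
eef_pos: [532.1, -333.5, 136.2]
tool_rot: [-3.141, 0.0, 2.441]
force: [1.7, 0.3, 0.8]
width: 85.2
gripper_force: 0.0
```

```bash
python3 - <<'E'
from h import *
t=Cam("top");s=Cam("scene")
cv2.imwrite("pics/t6.png",np.hstack([crop(t.im,320,140,80,80,5),crop(s.im,70,195,80,80,5)]))
go(531.7,-335.5,77,2.44)
E
```

```text
row [ 0.03 -0.23  6.08] [0.001 0.004 0.001] rows>= 1.2173467889778873
```

View pics/t6.png

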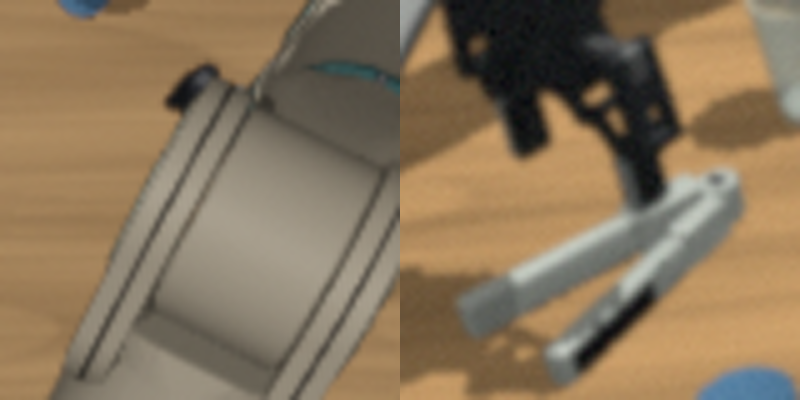

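The fingers straddle the press above it; by the measured geometry there is about 10 mm clearance on each side. I'll descend in slow steps and watch the force.

>>> send_rows --rows '[[[0,-0.2,1.5,0,0,0],[0,-0.2,3,0,0,0],[0,-0.2,4.0,0,0,0],[0,-0.2,4.6,0,0,0],[0,-0.2,5.1,0,0,0],[0,-0.2,5.5,0,0,0],[0,-0.2,5.9,0,0,0],[0,-0.2,5.9,0,0,0]]]'

```text
clock: 11.85
eef_pos: [530.4, -334.8, 76.0]
tool_rot: [-3.142, -0.001, 2.441]
force: [0.1, 0.2, -0.1]
width: 85.4
gripper_force: 0.0
```

>>> send_rows --rows '[[[0,0,0,0,0,0],[0,0,0,0,0,0],[0,0,0,0,0,0],[0,0,0,0,0,0],[0,0,0,0,0,0]]]' --grip 110

```text
clock: 12.35
eef_pos: [530.3, -335.8, 76.8]
tool_rot: [-3.141, 0.001, 2.44]
force: [-1.6, -2.2, 2.5]
width: 48.5
gripper_force: 1.6
```

>>> send_rows --rows '[[[0,0,0,0,0,0],[0,0,0,0,0,0],[0,0,0,0,0,0],[0,0,0,0,0,0],[0,0,0,0,0,0],[0,0,0,0,0,0],[0,0,0,0,0,0],[0,0,0,0,0,0]]]' --grip 255

```text
clock: 13.15
eef_pos: [530.6, -335.7, 77.2]
tool_rot: [-3.141, 0.001, 2.44]
force: [-2.8, -1.0, 7.2]
width: 32.0
gripper_force: 56.2
```

>>> send_rows --rows '[[[0,0,0,0,0,0],[0,0,0,0,0,0],[0,0,0,0,0,0],[0,0,-0.5,0,0,0],[0,0,-1.1,0,0,0],[0,0,-1.1,0,0,0],[0,0,-1.1,0,0,0]]]' --grip 142

```text
clock: 13.85
eef_pos: [530.8, -335.0, 87.8]
tool_rot: [3.141, 0.001, 2.441]
force: [-0.1, -0.5, -0.2]
width: 38.1
gripper_force: 0.0
```

>>> send_rows --rows '[[[0,0,0,0,0,0],[0,0,0,0,0,0],[0,0,0,0,0,0],[0,0,0,0,0,0],[0,0,0,0,0,0]]]' --grip 255

```text
clock: 14.35
eef_pos: [530.6, -335.4, 88.2]
tool_rot: [-3.142, 0.001, 2.44]
force: [-0.6, 0.3, 5.4]
width: 30.5
gripper_force: 56.7
```

>>> send_rows --rows '[[[0,0,-3,0,0,0],[0,0,-7,0,0,0],[0,0,-10,0,0,0],[0,0,-10,0,0,0],[0,0,-10,0,0,0]]]'

```text
clock: 14.85
eef_pos: [530.4, -334.7, 187.4]
tool_rot: [3.141, 0.0, 2.441]
force: [-1.3, 0.9, -2.8]
width: 30.5
gripper_force: 57.4
```

```bash
python3 - <<'E'
from h import *
# narrow bay centre line: tray centre (x at y=200)=491.5, dir .0488; narrow offset +66 along (-.9988,.0488)
a=np.array([.0488,.9988]);b=np.array([-.9988,.0488]);o=np.array([491.5,200.])+17*a
n=o+66*b; print("narrow centre",n); g=n-a*22; print("TCP",g); go(g[0],g[1],187,1.522)
E
```

```text
narrow centre [426.4088 220.2004]
TCP [425.3352 198.2268]
row [42.39 33.96  0.05] [ 0.    -0.     0.919] rows>= 10.863395742388517
```

>>> send_rows --rows '[[[42.4,34,0,0,0,0.919],[42.4,34,0,0,0,0.919],[42.4,34,0,0,0,0.919],[42.4,34,0,0,0,0.919],[42.4,34,0,0,0,0.919],[42.4,34,0,0,0,0.919],[42.4,34,0,0,0,0.919],[42.4,34,0,0,0,0.919],[42.4,34,0,0,0,0.919],[42.4,34,0,0,0,0.919]]]'

```text
clock: 15.85
eef_pos: [432.3, 157.2, 186.0]
tool_rot: [-3.139, 0.002, 1.522]
force: [1.2, 0.1, -1.7]
width: 30.3
gripper_force: 57.5
```

```bash
python3 - <<'E'
from h import *
go(425.3,198.2,135,1.522)
E
```

```text
row [ 4.07 -0.89  5.09] [-0.003  0.002 -0.   ] rows>= 1.3157437223269164
```

>>> send_rows --rows '[[[4.1,-0.9,2.5,0,0,0],[4.1,-0.9,5.2,0,0,0],[4.1,-0.9,5.2,0,0,0],[4.1,-0.9,5.2,0,0,0]]]'

```text
clock: 16.25
eef_pos: [426.5, 195.5, 134.6]
tool_rot: [-3.139, 0.003, 1.52]
force: [-0.7, -0.7, -1.9]
width: 30.1
gripper_force: 57.6
```

```bash
python3 - <<'E'
from h import *
t=Cam("top");s=Cam("scene")
cv2.imwrite("pics/t7.png",np.hstack([cv2.resize(crop(t.im,180,150,90,75,4),(480,400)),crop(s.im,250,160,80,100,4)]))
E
```

```text
(no output)
```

View pics/t7.png

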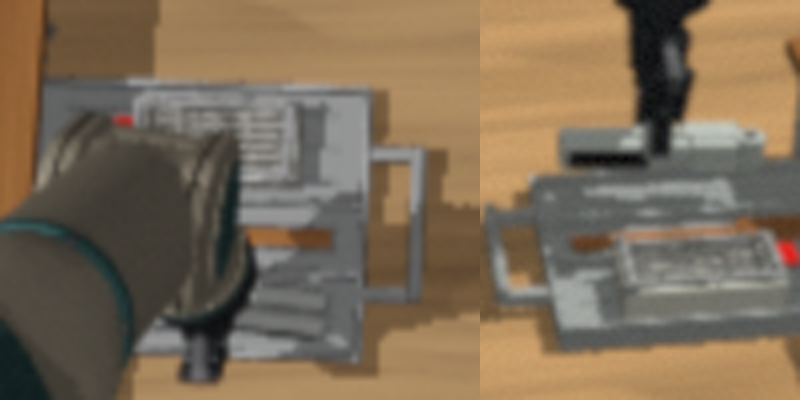

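```bash
python3 - <<'E'
from h import *
np.set_printoptions(precision=1,suppress=True)
t=Cam("top")
print(t.at((180+285/5.333-.4,150+310/5.333-.4),72))
# brightness profile across narrow bay at two columns in first image and now
for c in(230,238): 
    print(c,t.im[195:222,c-1:c+2].mean((1,2)).astype(int).tolist())
for x in(388,392,398.5,425.5,452.5,456.5): print(x,t.px([x,135,21])[1],end="; ")
E
```

```text
[417.3 151.   72. ]
230 [109, 112, 139, 144, 127, 93, 87, 86, 105, 116, 111, 90, 87, 106, 114, 108, 80, 105, 143, 150, 152, 146, 105, 129, 128, 130, 136]
238 [69, 73, 90, 99, 97, 100, 127, 114, 92, 103, 113, 112, 91, 86, 106, 116, 108, 77, 84, 99, 98, 89, 94, 127, 128, 132, 138]
388 217.42646736363076; 392 216.34484621861003; 398.5 214.58919132548326; 425.5 207.3225991723053; 452.5 200.09785234383952; 456.5 199.0310563392831;
```

The slicer lies shut in the wide bay, and the press is held level and centred over the narrow bay (centre line x≈423 for both at y=150). Lowering.

>>> send_rows --rows '[[[0,0,1,0,0,0],[0,0,2,0,0,0],[0,0,2.8,0,0,0],[0,0,3.3,0,0,0],[0,0,3.6,0,0,0],[0,0,3.75,0,0,0],[0,0,3.75,0,0,0],[0,0,3.75,0,0,0]]]'

```text
clock: 17.2
eef_pos: [427.2, 197.2, 98.0]
tool_rot: [3.141, -0.0, 1.522]
force: [-0.2, 0.8, -1.8]
width: 30.3
gripper_force: 57.6
```

>>> send_rows --rows '[[[0,-0.1,0.1,0,0,0],[0,-0.1,0.15,0,0,0],[0,-0.1,0.15,0,0,0],[0,-0.1,0.15,0,0,0]]]'

```text
clock: 17.6
eef_pos: [426.1, 197.2, 96.4]
tool_rot: [-3.142, -0.0, 1.522]
force: [-0.2, 0.5, -1.7]
width: 30.5
gripper_force: 57.6
```

>>> send_rows --rows '[[[0,0,0.08,0,0,0],[0,0,0.08,0,0,0],[0,0,0.08,0,0,0]]]'

```text
clock: 17.9
eef_pos: [426.1, 197.1, 96.1]
tool_rot: [3.141, -0.001, 1.522]
force: [-1.8, -0.3, 4.6]
width: 30.3
gripper_force: 58.2
```

>>> send_rows --rows '[[[0,0,0,0,0,0],[0,0,0,0,0,0],[0,0,0,0,0,0],[0,0,-0.5,0,0,0],[0,0,-1.5,0,0,0],[0,0,-4,0,0,0],[0,0,-8,0,0,0],[0,0,-10,0,0,0],[0,0,-10,0,0,0]]]' --grip 110

```text
clock: 18.8
eef_pos: [427.5, 197.7, 198.7]
tool_rot: [3.136, -0.003, 1.522]
force: [0.3, -0.1, 0.4]
width: 48.6
gripper_force: 0.0
```

```bash
python3 - <<'E'
from h import *
# tray push start: bar mid outer face ~ (485,58): TCP in front
go(484,0,195,1.522); go(484,15,85,1.522)
E
```

```text
row [-19.47   6.61   0.34] [ 0.005 -0.003 -0.   ] rows>= 4.113011056132846
row [-18.01   6.48  11.35] [ 0.005 -0.003 -0.   ] rows>= 4.449269889752625
```

>>> send_rows --rows '[[[-18,6.5,0,0,0,0],[-18,6.5,0,0,0,0],[-18,6.5,0,0,0,0],[-18,6.5,0,0,0,0],[-18,6.5,4,0,0,0],[-18,6.5,8,0,0,0],[-18,6.5,10.9,0,0,0],[-18,6.5,10.9,0,0,0],[-18,6.5,10.9,0,0,0]]]' --grip 255

```text
clock: 19.7
eef_pos: [481.8, 13.8, 86.5]
tool_rot: [-3.14, 0.0, 1.521]
force: [0.0, 0.2, 0.0]
width: 0.2
gripper_force: 0.0
```

```bash
python3 - <<'E'
from h import *
t=Cam("top");s=Cam("scene")
cv2.imwrite("pics/t8.png",np.hstack([cv2.resize(crop(t.im,180,150,90,75,4),(380,320)),crop(s.im,240,180,105,80,4)]))
go(484,15,90,1.522)
E
```

```text
row [ 0.09  0.11 -0.22] [ 0.002  0.    -0.   ] rows>= 0.051751760264764454
```

View pics/t8.png

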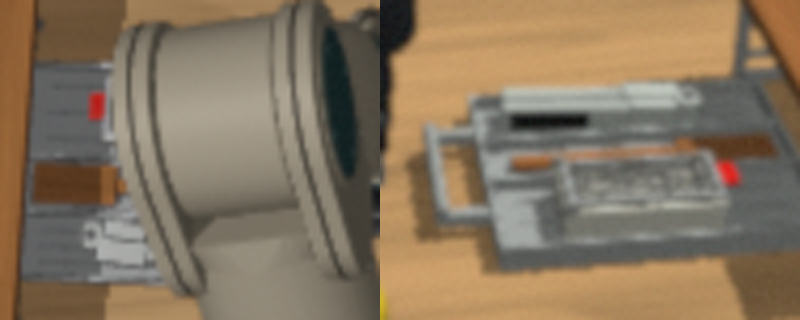

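Both tools lie shut in their bays: the press is at about (275–310, 205) px in the scene view and the slicer at about (380–420, 228). Now I push the tray home.

>>> send_rows --rows '[[[1,0.1,0,0,0,0],[2,0.1,0,0,0,0],[3,0.1,0,0,0,0],[3.6,0.1,0,0,0,0],[4.2,0.1,0,0,0,0],[5,0.1,0,0,0,0],[6,0.1,0,0,0,0],[7,0.1,0,0,0,0],[8,0.1,0,0,0,0],[9,0.1,0,0,0,0]]]'

```text
clock: 20.8
eef_pos: [488.0, 105.0, 86.6]
tool_rot: [3.141, 0.0, 1.522]
force: [0.8, -1.8, 0.6]
width: -0.3
gripper_force: 1.2
```

>>> send_rows --rows '[[[1,0,0,0,0,0],[2,0,0,0,0,0],[3,0,0,0,0,0],[4,0,0,0,0,0],[5,0,0,0,0,0],[6,0,0,0,0,0],[7,0,0,0,0,0],[7.5,0,0,0,0,0],[8,0,0,0,0,0],[8.3,0,0,0,0,0]]]'

```text
clock: 21.8
eef_pos: [491.2, 187.3, 86.5]
tool_rot: [-3.14, 0.0, 1.522]
force: [0.2, -2.5, 0.5]
width: 0.3
gripper_force: 1.0
```

>>> send_rows --rows '[[[0.3,0,0,0,0,0],[0.6,0,0,0,0,0],[0.9,0,0,0,0,0],[1.2,0,0,0,0,0],[1.4,0,0,0,0,0],[1.6,0,0,0,0,0],[1.6,0,0,0,0,0]]]'

```text
clock: 22.5
eef_pos: [492.3, 203.5, 86.5]
tool_rot: [-3.141, -0.0, 1.522]
force: [0.0, -0.1, 0.4]
width: -0.1
gripper_force: 0.3
```

>>> send_rows --rows '[[[0.2,0,0,0,0,0],[0.4,0,0,0,0,0],[0.5,0,0,0,0,0],[0.6,0,0,0,0,0],[0.6,0,0,0,0,0]]]'

```text
clock: 23.0
eef_pos: [492.8, 209.2, 86.6]
tool_rot: [-3.141, -0.0, 1.522]
force: [-0.9, -1.7, 0.3]
width: 0.0
gripper_force: 0.6
```

>>> send_rows --rows '[[[0.2,0,0,0,0,0],[0.3,0,0,0,0,0],[0.4,0,0,0,0,0],[0.5,0,0,0,0,0],[0.5,0,0,0,0,0]]]'

```text
clock: 23.5
eef_pos: [493.0, 214.2, 86.6]
tool_rot: [3.142, -0.0, 1.522]
force: [-1.1, -1.1, -0.2]
width: 0.2
gripper_force: 0.7
```

>>> send_rows --rows '[[[0.2,0,0,0,0,0],[0.3,0,0,0,0,0],[0.4,0,0,0,0,0],[0.5,0,0,0,0,0],[0.5,0,0,0,0,0]]]'

```text
clock: 24.0
eef_pos: [493.1, 215.3, 86.6]
tool_rot: [-3.141, 0.005, 1.519]
force: [-1.6, -9.3, 2.4]
width: -0.2
gripper_force: 4.8
```

>>> send_rows --rows '[[[-2,0,0,0,0,0],[-5,0,0,0,0,0],[-8,0,0,0,0,0],[-10,0,-5,0,0,0],[-14,0,-10,0,0,0],[-19,0,-10,0,0,0],[-24,0,-10,0,0,0],[-28,0,-10,0,0,0],[-28,0,-10,0,0,0]]]'

```text
clock: 24.9
eef_pos: [480.2, -68.8, 188.1]
tool_rot: [3.136, 0.005, 1.51]
force: [-0.9, 1.0, 0.7]
width: 0.0
gripper_force: 0.0
```

```bash
python3 - <<'E'
from h import *
s=Cam("scene"); t=Cam("top")
cv2.imwrite("pics/s9.png",np.hstack([crop(s.im,290,160,110,90,4),crop(t.im,130,150,80,90,4)]))
E
```

```text
(no output)
```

View pics/s9.png

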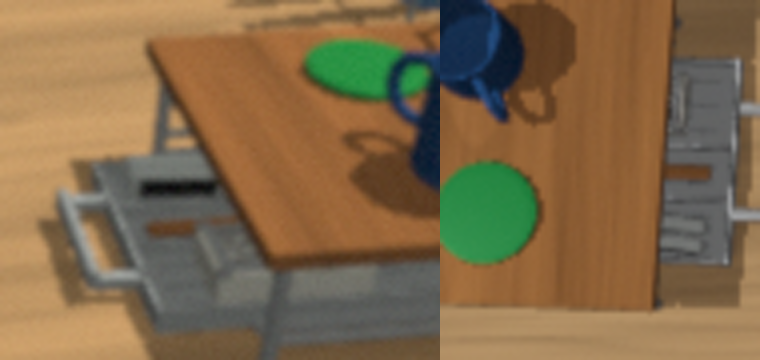

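The tray is home: its front is about 50 mm from the shelf edge. The press handles are parallel at 18 mm spacing, as they should be when shut, and the spatula is in its bay. Handing in.

```bash
python3 -c "
from cell import ctrl
print(ctrl.finish_job())"
```

```text
the job is handed in; nothing more can be done
None
```

The press and slicer are shut and lying in their bays, the tray is against its stop under the shelf, and I handed the job in at about 25 s; the hand-in returned no verdict.

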